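# Re-hang the tape gun and the scraper on the sloped rack

## Robot

A 6-joint arm with a two-finger parallel gripper is mounted at the origin on the work surface. World frame = base frame: x ahead of the robot, y to its left, z up, the work surface at z = 0. Lengths are in m, angles in rad, forces in N, time in s.
With the tool pointing down it reaches from about 0.275 to 0.775 m from the base axis. Payload 14.6 kg.
Tool frame: the origin (TCP) lies at the very end of the fingers, on their centre line; the grasp point (between the pads) lies 19 mm behind it (r.pinch_z is the distance from the TCP to the grasp point, in m); z points along the fingers, y is the line along which they close (so a half turn about z gives the same grasp; the last joint's range is limited). The gripper opens to 85 mm and grips with 20 to 120 N. Pads are 22 mm wide; open, the fingers measure 114 mm over their backs; the gripper's body (76 mm by 85 mm) begins 54 mm behind the grasp point. The pads swing forward as they close: fully open they stand 13 mm farther back than shut.
Start: joints at [-1.456, 0.263, -0.048, 1.259, 0, 1.415], TCP at [0.14, -0.506, 0.201] pointing down, gripper open.
Joint ranges: [-2.65, 2.65], [-0.89, 1.7], [-1.18, 1.37], [-2.13, 2.11], [-1.35, 1.29], [-3.14, 3.14]. Speed limits (rad/s): [1.89, 1.89, 2.57, 2.79, 3.14, 3.14].

## Interface

Orientations are given as a unit quaternion [w, x, y, z].
In Python, from rig import r gives the robot as it stands.
- The arm moves only by the tool step_arm, never from a script. Its argument "rows" is a list of rows, each a list of 3 entries, a list of its own where there are three numbers: the shift along the world's x, y, z as a fraction of full scale, then the turn about the world's z as a fraction of full scale, then the opening, from 0 (shut) to 1 (fully open). In form: [[[tx, ty, tz], spin, fingers], ...]. A call has 1 to 5 rows; each row shifts and turns the commanded pose from where the row before left it; what a row does not reach is not made up. Full scale, the value 1, is 0.025 m for a shift and 0.08 rad for a turn. A row lasts 1/10 s, in which the tool goes at most 50 mm and 8.59 degrees, less where a joint would pass 70% of its speed; a pose out of reach is approached as far as the arm can. A call with a number of a shift or a turn outside -1 to 1 is refused whole. A call with a gripper value outside its range is refused whole. The fingers move at their own pace and stop on an object; "squeeze" is the grip in N (left out, the last holds). Time passes only in rows, so rows that do not move let the fingers close. It gives the time, the measured TCP pose, the force, the opening and the grip force at its end, in the units of the state.
- r.state(): the state, without advancing time (a new reading comes with each control period).
- r.read_camera(name): name is "scene" or "top" or "wrist"; returns (picture, depth): 420x560x3 uint8, red, green, blue; 420x560 float32, m along the optical axis (not along the pixel's ray), 0 where there is no reading.
- r.calibration(name): a dict with "camera_matrix" (3x3 intrinsics, pixels), "R" (3x3) and "t" (3): a world point X has camera coordinates R X + t. Camera axes: x right, y down, z forward; pixel columns grow to the right and rows downward; lengths in m; the calibration is good to about 2 mm. The wrist camera is an equidistant fisheye: a pixel r from the principal point sees the ray r / f radians off the axis. A picture is of the moment at which its call begins: read the wrist's pose just before it. calibration takes no time and is no camera call; for the wrist camera it gives the pose at the moment of the call.
- r.finish_job(): hands the job in; it is judged then, once.
The state is a dict: "clock": time; "qpos": joint angles; "qd": joint speeds; "joint_efforts": joint torques, N m; "ee_pos": TCP position; "ee_rot": TCP orientation; "contact_force": force on the tool from outside, world axes, zero at the start; "torque": the same for the moment, N m; "grip_width": finger opening in m; "grip_force": force on a finger pad.
Only numpy, scipy, OpenCV 4.12 (cv2) and the standard library are available. Lean on these libraries where they do the work, as an engineer would, in place of code of your own. Each camera call takes 0.05 s, during which the arm holds its last target. There are 200 camera calls.

## Task

The tape gun has been hung on the rack's thin post, where the scraper belongs. Move the tape gun to the thick post and let go of it, then hang the scraper by its eye on the thin post; each must lie flat on the slope, eye right down over its post and tail pointing down the slope. Leave the pot, hub, clip and pen where they are.

Things in the scene. Friction and masses are not known exactly. Their poses are not given: they have to be found in the camera images.
- rack: White sheet-steel easel rack, fixed, 165 deep (x) x 210 wide (y) x 107 high. Its flat top plate slopes at 30 degrees, 190 long on the slope, low edge (12 high) at -x, towards the robot, high edge at +x. Origin: centre of its underside on the cart; x level, towards the high edge; z up. The sloping surface is 59.5 high straight above the origin.
- thick_post: Thick steel post on the rack, 15 diameter, 32 long, the last 8 tapering; square to the slope, so it leans 30 degrees from vertical to the rack's low side. Origin: centre of its foot on the slope, 92 above the cart, 65 up the slope from its middle. z: along the post, outwards; x: up the slope. 50 left or right of the rack's middle (side varies), 100 from the thin post.
- thin_post: Thin steel post like the thick one and in line with it, on the other side of the rack's middle: 9 diameter, 32 long, the last 8 tapering to 4 diameter. Origin and axes as for the thick post. The tape gun hangs on it at the start.
- tape_gun: Aluminium hand tape gun, about 200 g, 170 long. Origin: flat underside, below mid-handle; x: along the handle to the eye; z: out of the underside, away from the slope when hung. Handle: x -38 to 42, 22 wide, 18 thick. Eye: ring at x = 58, hole 20, outer 36 diameter, 10 thick. At the tail a tape roll, 52 diameter, centre x = -62, top at 27, and a blade at x = -94, 34 wide, 26 high.
- gun_eye (a point): Centre of the tape gun's eye, at the underside (58 along x from the tape gun's origin).
- gun_tail (a point): Tail end of the tape gun, at the blade, at the underside (-94 along x from the origin).
- scraper: Label scraper, grey plastic handle, steel blade, about 90 g, 140 long, flat on the cart. Origin: underside, below mid-handle; x: along the handle to the eye; z: out of the underside, up. Handle: x -38 to 44, 20 wide, 16 thick. Eye: ring at x = 55, hole 14 (too small for the thick post), outer 26 diameter, 10 thick. At the tail a flat blade, 55 wide, 4 thick, x -36 to -72.
- scraper_eye (a point): Centre of the scraper's eye, at the underside (55 along x from the scraper's origin).
- scraper_tail (a point): Tail end of the scraper, the middle of the blade's edge, at the underside (-72 along x from the origin).
- pot: White ceramic planter pot with a low succulent, loose, 90 diameter at the rim, 72 high (leaves to 91), standing beside the scraper's handle on the scraper's +y side, its centre 108 to 122 from the handle's line. Origin: centre of its foot. Bystander.
- usb_hub: Teal USB hub, loose, 95 (x) x 36 (y) x 16 high, lying about parallel to the scraper on its -y side, 78 to 90 from the handle's line. Origin: centre of its underside. Bystander.
- binder_clip: Chrome binder clip, loose, about 45 x 41 x 16 high, on the cart between robot and rack. Origin: underside, middle of its clamp. Bystander.
- pen: Black click pen, loose, 125 long, 9 thick, on the cart in front of the rack's low edge. Origin: underside, middle; x along the pen. Bystander.

How it is judged:
On the way, in this order (a step that is already met when the one before it is completed fails the run):
1. The tape gun hangs on the thick post, flat on the slope, and has been let go (distance between gun_eye and thick_post below 0.006 m and angle between the z axis of tape_gun and the z axis of thick_post, either way round below 0.1 rad and x of gun_tail in the frame of thick_post below -0.125 m and linear speed of tape_gun below 0.02 m/s and contact force between tape_gun and the arm below 0.3 N and contact force between tape_gun and the fingers below 0.3 N), for 0.2 s.
2. The scraper hangs on the thin post, flat on the slope, with the tape gun still on the thick post (distance between scraper_eye and thin_post below 0.006 m and angle between the z axis of scraper and the z axis of thin_post, either way round below 0.1 rad and x of scraper_tail in the frame of thin_post below -0.105 m and distance between gun_eye and thick_post below 0.006 m and angle between the z axis of tape_gun and the z axis of thick_post, either way round below 0.1 rad and x of gun_tail in the frame of thick_post below -0.125 m), for 0.2 s.
At the end, for the whole second after the job is handed in: Tape gun on the thick post and scraper on the thin post: for each, the centre of the eye (at the underside) within 6 mm of the centre of the post's foot, the underside flat on the slope within about 5 degrees, the tail pointing down the slope within about 30 degrees; both released and at rest (all of step 2 and linear speed of each of tape_gun, scraper below 0.02 m/s and contact force between each of tape_gun, scraper and the arm below 0.3 N and contact force between each of tape_gun, scraper and the fingers below 0.3 N); the robot touches nothing.
It fails at once if The planter pot is shoved more than 15 mm or tipped over (distance of pot from where it was at the start of the episode above 0.015 m or angle between pot's own z axis and vertical above 0.4 rad).
It fails at once if The USB hub is shoved more than 15 mm or tipped over (distance of usb_hub from where it was at the start of the episode above 0.015 m or angle between usb_hub's own z axis and vertical above 0.4 rad).
It fails at once if The binder clip is shoved more than 15 mm or tipped over (distance of binder_clip from where it was at the start of the episode above 0.015 m or angle between binder_clip's own z axis and vertical above 0.4 rad).
It fails at once if The pen is shoved more than 15 mm or tipped over (distance of pen from where it was at the start of the episode above 0.015 m or angle between pen's own z axis and vertical above 0.4 rad).
It also fails if it takes over 54 s, if anything falls off the work surface, if the arm or the gripper's body presses on something with over 40 N, if the wrist force passes 120 N, or if a joint passes its speed limit or range.

## Working session

There is one attempt and no reset: what is moved stays moved. The work goes in short steps, Python scripts to look and compute and a tool call to move; the robot and the scene stay as the last step left them, time stands still between calls to the robot, and variables do not carry over. Pictures are saved under pics/ and viewed, at most 13 in all, crops included, and the job is handed in when it is done.

Besides the shell and the picture viewer there is one more tool, called after "Call:" as name([rows], argument=value, ...), one row to a line, values as JSON. step_arm: Moves the arm, as the interface text tells. Shift numbers are shares of 0.025 m and turn numbers shares of 0.08 rad, none past 1 either way. Its arguments: {"type":"object","properties":{"rows":{"type":"array"},"squeeze":{"type":"number"}},"required":["rows"]}

```bash
mkdir -p pics; ls
cat > h.py <<'E'
from rig import r
import numpy as np, cv2
def save(n,img): cv2.imwrite('pics/'+n, cv2.cvtColor(img,cv2.COLOR_RGB2BGR))
def world(name,dep,u,v,cal=None):
    c=cal or r.calibration(name);K=c['camera_matrix'];z=dep[v,u]
    p=np.array([(u-K[0][2])/K[0][0]*z,(v-K[1][2])/K[1][1]*z,z])
    return np.array(c['R']).T@(p-np.array(c['t']))
def cloud(name,dep):
    c=r.calibration(name);K=np.array(c['camera_matrix']);h,w=dep.shape
    u,v=np.meshgrid(np.arange(w),np.arange(h))
    P=np.stack([(u-K[0,2])/K[0,0]*dep,(v-K[1,2])/K[1,1]*dep,dep],-1)
    return (P-np.array(c['t']))@np.array(c['R'])
E
python3 - <<'E'
from h import *
for n in('scene','top'):
    i,d=r.read_camera(n);save(n+'0.png',i);np.save(n+'0.npy',d);np.save(n+'0i.npy',i);print(n,r.calibration(n))
print(r.state())
E
```

```text
pics
scene {'camera_matrix': array([[396.66514756,   0.        , 282.48194324],
       [  0.        , 396.66514756, 209.52750437],
       [  0.        ,   0.        ,   1.        ]]), 'R': array([[ 0.64815089,  0.76134881,  0.01576109],
       [ 0.62920081, -0.5237626 , -0.57426394],
       [-0.4289601 ,  0.38212658, -0.81851848]]), 't': array([-0.43458045, -0.2547402 ,  1.05297834])}
top {'camera_matrix': array([[412.33727226,   0.        , 269.80284238],
       [  0.        , 412.33727226, 208.45776497],
       [  0.        ,   0.        ,   1.        ]]), 'R': array([[ 9.65376920e-04, -9.99995070e-01, -2.98791721e-03],
       [-9.81702459e-01, -3.78752732e-04, -1.90420950e-01],
       [ 1.90418879e-01,  3.11707366e-03, -9.81697985e-01]]), 't': array([0.09161432, 0.54614835, 0.74046863])}
{'clock': 0.1, 'qpos': array([-1.45630540e+00,  2.63433553e-01, -4.88627205e-02,  1.25937012e+00,
        3.28734470e-06,  1.41547118e+00]), 'qd': array([ 0.00031637, -0.00175319,  0.00193345,  0.00124132,  0.00250369,
       -0.00044704]), 'joint_efforts': array([ 5.82745270e-03, -6.38574815e+01,  3.85062325e+01,  9.96554591e-03,
       -3.41732402e-05,  3.20620991e-06]), 'ee_pos': array([ 0.13989426, -0.50574974,  0.20049867]), 'ee_rot': array([-4.34909299e-04,  9.90913610e-01,  1.34499174e-01,  1.05248405e-05]), 'contact_force': array([0.23127254, 0.12954728, 0.48631487]), 'torque': array([ 0.00605736, -0.02712001, -0.03606468]), 'grip_force': 0.0, 'grip_width': 0.08510164848000629}
```

View pics/top0.png

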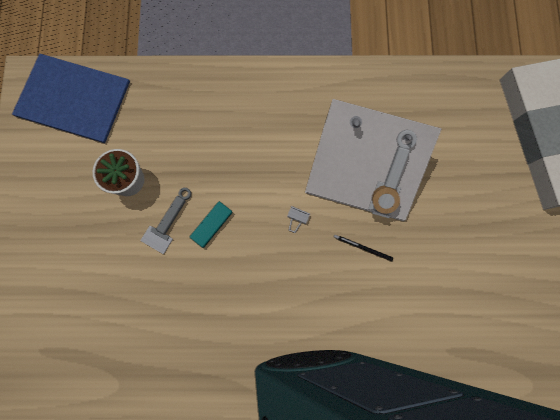

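View pics/scene0.png

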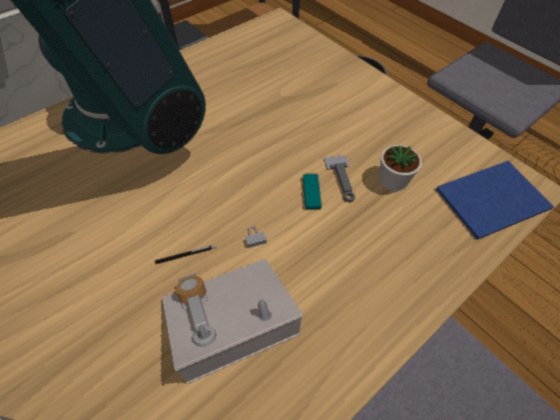

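The top view shows the rack with corners near (333,100), (440,128), (405,220) and (306,193). The thick post tip is at (356,122) on the left. The gun's eye is on the thin post at (406,140) and its roll is at (386,201). The scraper's eye is at (185,193) and its blade at (157,240), with the hub at (211,225), pot (117,172), clip (298,216) and pen (363,247). The scene view agrees.

```bash
cat >> h.py <<'E'
def rackfit(P,img):
    # slope points: plane normal tilt 30deg, plate colour is greyish & z>.01
    roi=(P[...,0]>.3)&(P[...,1]<.05)&(P[...,1]>-.5)&(P[...,2]>.014)&(P[...,2]<.115)
    hsv=cv2.cvtColor(img,cv2.COLOR_RGB2HSV); roi&=(hsv[...,1]<45)
    n,lab,st,_=cv2.connectedComponentsWithStats(roi.astype(np.uint8))
    k=1+np.argmax(st[1:,4]); Q=P[lab==k]
    q=Q.copy()
    for _ in range(15):
        A=np.c_[q[:,:2],np.ones(len(q))]; c=np.linalg.lstsq(A,q[:,2],rcond=None)[0]
        e=(Q[:,:2]@c[:2]+c[2]-Q[:,2]); q=Q[np.abs(e)<(.004 if _>7 else .01)]
    return c,q
E
python3 - <<'E'
from h import *
i=np.load('top0i.npy');d=np.load('top0.npy');P=cloud('top',d)
c,q=rackfit(P,i); g=np.hypot(*c[:2]);print('plane',c,'tilt',np.degrees(np.arctan(g)),'yaw',np.degrees(np.arctan2(c[1],c[0])),len(q))
rect=cv2.minAreaRect((q[:,:2]*1000).astype(np.float32));print(rect)
print('table z',np.median(P[230:300,200:280,2]), P[122,356],P[140,406],P[201,386])
E
```

```text
plane [ 0.55195876 -0.16231884 -0.31102544] tilt 29.913156847833314 yaw -16.38744117990388 8695
((640.1636962890625, -103.11244201660156), (210.29132080078125, 164.75473022460938), 73.46569061279297)
table z -0.0007217123538563654 [ 0.69449292 -0.0659528   0.11944904] [ 0.67202649 -0.16661904  0.08651804] [ 0.56106299 -0.13240969  0.05148978]
```

```bash
cat >> h.py <<'E'
RC=np.array([.6402,-.1031,0.]);YAW=np.radians(-16.45)
ex=np.array([np.cos(YAW),np.sin(YAW),0]);ey=np.array([-ex[1],ex[0],0]);ez=np.array([0,0,1.])
C,S=np.cos(np.pi/6),.5
U=C*ex+S*ez;N=-S*ex+C*ez;O=RC+.0592*ez   # slope frame: U up-slope, ey left, N normal
def toS(P): return (P-O)@np.c_[U,ey,N]
def fromS(s): return O+np.c_[U,ey,N]@np.array(s)
THICK=fromS([.065,.05,0]);THIN=fromS([.065,-.05,0])
def circ(xy,R):
    from scipy.optimize import least_squares
    f=least_squares(lambda p:np.hypot(*(xy-p).T)-R,xy.mean(0),loss='soft_l1',f_scale=.001);return f.x,np.abs(f.fun).mean()
def colourmask(i):
    h=cv2.cvtColor(i,cv2.COLOR_RGB2HSV);return h
E
python3 - <<'E'
from h import *
np.set_printoptions(precision=4,suppress=True)
i=np.load('top0i.npy');d=np.load('top0.npy');P=cloud('top',d);s=toS(P)
print('thick',THICK,'thin',THIN)
m=(np.abs(s[...,0])<.1)&(np.abs(s[...,1])<.11)
a=m&(s[...,1]>.03)&(s[...,1]<.07)&(s[...,2]>.006)&(s[...,2]<.04)&(s[...,0]>.04);print('post pts',s[a])
h=m&(s[...,1]<-.0)&(s[...,2]>.015)&(s[...,2]<.022)&(s[...,0]>-.045)&(s[...,0]<.035);hs=s[h];vx=np.polyfit(hs[:,0],hs[:,1],1);print('handle',vx,len(hs),hs.min(0),hs.max(0))
e=m&(s[...,1]<0)&(s[...,2]>.006)&(s[...,2]<.013)&(s[...,0]>.035);E=s[e];print('ring',E.min(0),E.max(0),E.mean(0),len(E))
g=m&(s[...,1]<0)&(s[...,2]>.02)&(s[...,2]<.032)&(s[...,0]<-.02);print('roll',s[g].min(0),s[g].max(0),s[g].mean(0))
t=m&(s[...,1]<0)&(s[...,2]>.02)&(s[...,0]>.03);print('thin post pts',s[t])
# scraper
hsv=cv2.cvtColor(i,cv2.COLOR_RGB2HSV)
z=(P[...,2]>.0015)&(hsv[...,1]<70);z[:,:130]=0;z[:,200:]=0;z[:175]=0;z[262:]=0
T=P[z&(P[...,2]>.010)&(P[...,2]<.022)];mu=T[:,:2].mean(0);w=np.linalg.svd(T[:,:2]-mu)[2][0];w*=np.sign(w[0])
print('scr handle',mu,w,np.degrees(np.arctan2(w[1],w[0])),len(T))
A=P[z];l=(A[:,:2]-mu)@w;n=(A[:,:2]-mu)@np.array([-w[1],w[0]]);print('extent',l.min(),l.max(),n.min(),n.max(),len(A))
np.save('z.npy',z)
# hub, pot
hub=(hsv[...,0]>75)&(hsv[...,0]<100)&(hsv[...,1]>120);hub[:,:185]=0;hub[:,240:]=0;hub[:190]=0;hub[260:]=0
H=P[hub];print('hub',cv2.minAreaRect((H[:,:2]*1000).astype(np.float32)))
c=P[222:243,285:312].reshape(-1,3)
st=(P[...,2]>.05)&(P[...,1]>.2)&(P[...,0]<.75)&(P[...,0]>.3);print('pot',P[st].min(0),P[st].max(0))
big=cv2.resize(i[90:230,295:450],None,fx=5,fy=4.2,interpolation=cv2.INTER_CUBIC)
save('gun0.png',cv2.resize(i[90:230,300:450],None,fx=4,fy=4,interpolation=cv2.INTER_CUBIC))
E
```

```text
thick [ 0.7083 -0.0711  0.0917] thin [ 0.68   -0.167   0.0917]
post pts [[0.0678 0.0561 0.0071]
 [0.0687 0.0546 0.0117]
 [0.07   0.0537 0.0225]
 [0.0704 0.0519 0.0215]
 [0.071  0.0502 0.023 ]
 [0.0672 0.0565 0.0208]
 [0.068  0.0551 0.0248]
 [0.0686 0.0534 0.0256]
 [0.0691 0.0517 0.0258]
 [0.0693 0.0497 0.0234]
 [0.0699 0.048  0.024 ]
 [0.0642 0.0571 0.012 ]
 [0.0659 0.0564 0.026 ]
 [0.0666 0.0548 0.0281]
 [0.0673 0.0532 0.0304]
 [0.0675 0.0513 0.028 ]
 [0.0679 0.0494 0.0269]
 [0.0684 0.0477 0.0273]
 [0.0686 0.0457 0.0242]
 [0.0632 0.0571 0.02  ]
 [0.0642 0.0558 0.0256]
 [0.0651 0.0544 0.0306]
 [0.0656 0.0527 0.0304]
 [0.0661 0.051  0.0314]
 [0.0666 0.0492 0.0312]
 [0.0668 0.0473 0.0282]
 [0.067  0.0452 0.0249]
 [0.0619 0.0569 0.0249]
 [0.0625 0.0553 0.0266]
 [0.0635 0.054  0.032 ]
 [0.0636 0.0519 0.0278]
 [0.0643 0.0503 0.03  ]
 [0.0649 0.0488 0.0319]
 [0.0651 0.0468 0.0292]
 [0.0654 0.0448 0.0264]
 [0.06   0.0563 0.0238]
 [0.0608 0.0547 0.0264]
 [0.0615 0.0532 0.0294]
 [0.0622 0.0517 0.0318]
 [0.0626 0.0499 0.031 ]
 [0.0631 0.0481 0.031 ]
 [0.0637 0.0465 0.0324]
 [0.0637 0.0443 0.02
[... 942 characters left out ...]
27  0.0278]
 [ 0.0614 -0.046   0.0221]
 [ 0.0624 -0.0464  0.0284]
 [ 0.063  -0.0478  0.0299]
 [ 0.0636 -0.0493  0.031 ]
 [ 0.064  -0.0511  0.0304]
 [ 0.0641 -0.0536  0.0266]
 [ 0.0606 -0.0472  0.0275]
 [ 0.0614 -0.0483  0.0305]
 [ 0.0617 -0.0503  0.029 ]
 [ 0.0626 -0.0511  0.0333]
 [ 0.0592 -0.0499  0.026 ]
 [ 0.0593 -0.0524  0.0222]
 [ 0.0363 -0.0401  0.0205]
 [ 0.0321 -0.0531  0.0202]]
scr handle [0.5461 0.2953] [0.9406 0.3394] 19.8391354964256 477
extent -0.21189607347948164 0.096163370871403 -0.1423683356715871 0.0740341263312503 1217
hub ((473.9691467285156, 148.80052185058594), (190.50234985351562, 92.84463500976562), 52.10013961791992)
pot [0.572  0.3438 0.0502] [0.6604 0.433  0.092 ]
```

View pics/gun0.png

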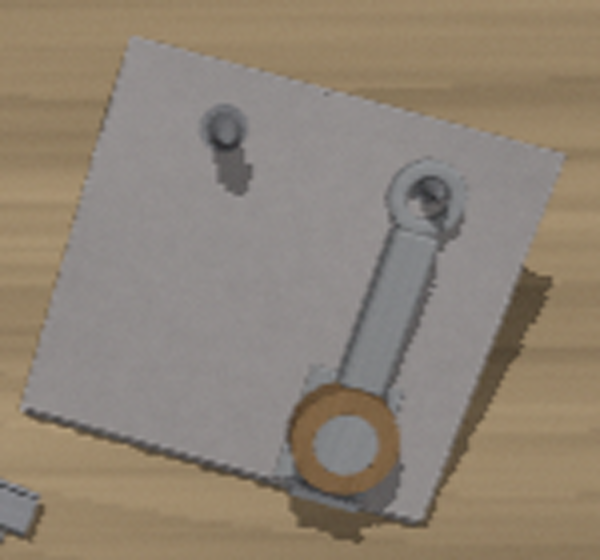

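The crop shows the gun's ring around the thin post and its handle parallel to the slope. The posts match the rack model within about 1 mm. Next I move over the handle, turning +2.585 rad so that joint 6 stays in range.

Call:
step_arm([
  [[0.589,0.43,-0.048],0.979,0.5],
  [[0.589,0.43,-0.048],0.979,0.5],
  [[0.589,0.43,-0.048],0.979,0.5],
  [[0.589,0.43,-0.048],0.979,0.5],
  [[0.589,0.43,-0.048],0.979,0.5],
], squeeze=60)

```text
clock: 0.6
ee_pos: [0.214, -0.4516, 0.1946]
ee_rot: [-0.0, 0.945, 0.326, 0.0]
contact_force: [0.2, -0.2, 0.6]
grip_width: 0.0428
grip_force: 0.0
```

Call:
step_arm([
  [[0.589,0.43,-0.048],0.979,0.5],
  [[0.589,0.43,-0.048],0.979,0.5],
  [[0.589,0.43,-0.048],0.979,0.5],
  [[0.589,0.43,-0.048],0.979,0.5],
  [[0.589,0.43,-0.048],0.979,0.5],
])

```text
clock: 1.1
ee_pos: [0.2877, -0.3978, 0.1886]
ee_rot: [-0.0, 0.864, 0.504, 0.0]
contact_force: [-0.1, -0.1, -0.1]
grip_width: 0.0424
grip_force: 0.0
```

Run:
```python
from h import *
np.set_printoptions(precision=4,suppress=True)
print(r.state()['ee_pos'],r.state()['qpos'])
i=np.load('top0i.npy');d=np.load('top0.npy');P=cloud('top',d)
hsv=cv2.cvtColor(i,cv2.COLOR_RGB2HSV)
box=np.zeros(d.shape,bool);box[180:258,140:197]=1
print(P[193,185],P[240,157],P[215,172],hsv[215,172],hsv[240,157],hsv[220,180],hsv[260,170])
z=box&(P[...,2]>.0015)&(P[...,2]<.025)
n,lab,st,ce=cv2.connectedComponentsWithStats(z.astype(np.uint8));print(st,ce)
hub=(hsv[...,0]>75)&(hsv[...,0]<100)&(hsv[...,1]>120);hub[:,:185]=0;hub[:,240:]=0;hub[:195]=0;hub[255:]=0
n,l2,s2,c2=cv2.connectedComponentsWithStats(hub.astype(np.uint8));H=P[l2==1+np.argmax(s2[1:,4])];H=H[H[:,2]>.01];print('hub',cv2.minAreaRect((H[:,:2]*1000).astype(np.float32)))
k=lab[215,172];A=P[lab==k];T=A[(A[:,2]>.012)];mu=T[:,:2].mean(0);w=np.linalg.svd(T[:,:2]-mu)[2][0];w*=np.sign(w[0])
l=(A[:,:2]-mu)@w;nn=(A[:,:2]-mu)@np.array([-w[1],w[0]]);print(mu,w,np.degrees(np.arctan2(w[1],w[0])),l.min(),l.max(),nn.min(),nn.max(),len(T))
for a in np.arange(-.09,.09,.01):
    q=(l>=a)&(l<a+.01); 
    if q.any(): print(round(a,3),q.sum(),nn[q].min(),nn[q].max(),np.median(A[q,2]))
```

```text
[ 0.2877 -0.3978  0.1886] [-1.1109  0.2096 -0.1553  1.2064  0.      0.9744]
[0.5886 0.2675 0.0011] [0.4908 0.3197 0.003 ] [0.54   0.289  0.0142] [ 98  10 102] [120   7 148] [ 18  81 152] [ 18  83 145]
[[     0      0    560    420 233893]
 [   140    180      4     10     23]
 [   148    180      1      1      1]
 [   167    180      1      1      1]
 [   177    180      1      1      1]
 [   179    181      2      1      2]
 [   184    180      1      1      1]
 [   191    181      1      1      1]
 [   156    183      1      1      1]
 [   165    182      1      1      1]
 [   168    183      2      2      2]
 [   171    183      1      1      1]
 [   175    183      1      1      1]
 [   182    182      2      2      2]
 [   144    185      1      2      2]
 [   148    185      1      1      1]
 [   152    184      1      1      1]
 [   154    185      1      1      1]
 [   160    185      1      1      1]
 [   163    184      1      1      1]
 [   175    185      1      1      1]
 [   179    185      2      2      2]
 [   182    185      1      1      1]
 [   195    184      1   
[... 9287 characters left out ...]
2069771905369123 0.015835551538640896 0.014891839515949115
-0.02 58 -0.011134746983080675 0.009359684202731866 0.014583919273738127
-0.01 56 -0.00977929865875995 0.016593669745708996 0.01508125602452736
-0.0 56 -0.009738568300623278 0.018585204912534264 0.015188123112218944
0.01 59 -0.009799629808866138 0.01974883866731261 0.014687352279859477
0.02 54 -0.009610427571611378 0.014871107752006328 0.014793917317077757
0.03 54 -0.00935283057296416 0.009844320144895778 0.014862120570002817
0.04 42 -0.011323443280152539 0.011690107985563903 0.008913770976001975
0.05 41 -0.011910692324308214 0.012357749706756897 0.00901216587268822
0.06 18 -0.0096129162170722 0.011555829910184343 0.00928775771579693
```

Call:
step_arm([
  [[0.589,0.43,-0.048],0.979,0.5],
  [[0.589,0.43,-0.048],0.979,0.5],
  [[0.589,0.43,-0.048],0.979,0.5],
  [[0.589,0.43,-0.048],0.979,0.5],
  [[0.589,0.43,-0.048],0.979,0.5],
])

```text
clock: 1.6
ee_pos: [0.3612, -0.3441, 0.1826]
ee_rot: [-0.0, 0.749, 0.662, 0.0]
contact_force: [-1.0, 0.9, -1.0]
grip_width: 0.0427
grip_force: 0.0
```

Call:
step_arm([
  [[0.589,0.43,-0.048],0.979,0.5],
  [[0.589,0.43,-0.048],0.979,0.5],
  [[0.589,0.43,-0.048],0.979,0.5],
  [[0.589,0.43,-0.048],0.979,0.5],
  [[0.589,0.43,-0.048],0.979,0.5],
])

```text
clock: 2.1
ee_pos: [0.4348, -0.2904, 0.1766]
ee_rot: [-0.0, 0.606, 0.795, 0.0]
contact_force: [0.6, -0.6, -0.7]
grip_width: 0.043
grip_force: 0.0
```

Call:
step_arm([
  [[0.589,0.43,-0.048],0.979,0.5],
  [[0.589,0.43,-0.048],0.979,0.5],
  [[0.589,0.43,-0.048],0.979,0.5],
  [[0.589,0.43,-0.048],0.979,0.5],
  [[0.589,0.43,-0.048],0.979,0.5],
])

```text
clock: 2.6
ee_pos: [0.5085, -0.2367, 0.1705]
ee_rot: [-0.0, 0.44, 0.898, 0.0]
contact_force: [0.5, -0.3, -0.2]
grip_width: 0.0426
grip_force: 0.0
```

Call:
step_arm([
  [[0.589,0.43,-0.048],0.979,0.5],
  [[0.589,0.43,-0.048],0.979,0.5],
  [[0.589,0.43,-0.048],0.979,0.5],
  [[0.589,0.43,-0.048],0.979,0.5],
  [[0.589,0.43,-0.048],0.979,0.5],
])

```text
clock: 3.1
ee_pos: [0.5821, -0.1829, 0.1645]
ee_rot: [-0.0, 0.257, 0.967, 0.0]
contact_force: [0.5, -0.7, 0.3]
grip_width: 0.0428
grip_force: 0.0
```

Call:
step_arm([
  [[0.589,0.43,-0.048],0.979,0.5],
  [[0.589,0.43,-0.048],0.979,0.5],
  [[0.589,0.43,-0.048],0.979,0.5],
  [[0,0,0],0,0.5],
])

```text
clock: 3.5
ee_pos: [0.6268, -0.15, 0.1604]
ee_rot: [-0.0, 0.141, 0.99, 0.0]
contact_force: [-0.4, 0.5, -0.2]
grip_width: 0.0428
grip_force: 0.0
```

```bash
cat >> h.py <<'E'
def where():
    s=r.state();q=s['ee_rot'];yaw=2*np.arctan2(q[2],q[1]);p=s['ee_pos']
    print('t',s['clock'],'pos',p.round(4),'yaw',round(yaw,4),'slope',toS(p).round(4),'vert over slope',round(toS(p)[2]/C,4),'F',s['contact_force'].round(1),'w',round(s['grip_width'],4),'gf',s['grip_force'])
    return p,yaw
def go(target,yaw,c=None):
    p,y=where();dy=(yaw-y+np.pi/2)%np.pi-np.pi/2
    print('units',((np.array(target)-p)/.025).round(3),'spin',round(dy/.08,3))
E
python3 - <<'E'
from h import *
go(fromS([0,-.0495,0])+[0,0,.009],YAW+np.pi)
i,d=r.read_camera('wrist');save('w1.png',i);print(r.calibration('wrist'))
E
```

```text
t 3.5 pos [ 0.6268 -0.15    0.1604] yaw 2.8579 slope [ 0.051  -0.0488  0.0874] vert over slope 0.1009 F [-0.4  0.5 -0.2] w 0.0428 gf 0.0
units [-0.024 -0.022 -3.686] spin -0.042
{'camera_matrix': array([[325.1922621 ,   0.        , 278.97324285],
       [  0.        , 325.1922621 , 208.98126791],
       [  0.        ,   0.        ,   1.        ]]), 'R': array([[ 2.83453719e-01,  9.58985853e-01,  3.50577450e-04],
       [ 9.22954080e-01, -2.72902803e-01,  2.71440281e-01],
       [ 2.60403063e-01, -7.66171903e-02, -9.62455220e-01]]), 't': array([-0.03153754, -0.64216326,  0.16613337])}
```

View pics/w1.png

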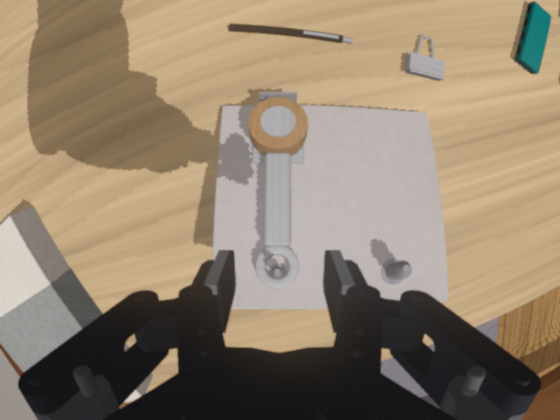

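The wrist view shows the gun handle at column 278, centred between the fingertips at about 225 and 335. Next I descend and close.

Call:
step_arm([
  [[-0.024,-0.022,-0.9],-0.042,0.5],
  [[0,0,-0.9],0,0.5],
  [[0,0,-0.9],0,0.5],
  [[0,0,-0.6],0,0.5],
  [[0,0,-0.386],0,0.5],
])

```text
clock: 4.05
ee_pos: [0.6241, -0.1521, 0.068]
ee_rot: [-0.001, 0.146, 0.989, 0.0]
contact_force: [-0.5, 0.6, -1.1]
grip_width: 0.0427
grip_force: 0.0
```

Call:
step_arm([
  [[0,0,0],0,0.5],
  [[0,0,0],0,0.0],
  [[0,0,0],0,0.0],
  [[0,0,0],0,0.0],
  [[0,0,0],0,0.0],
])

```text
clock: 4.55
ee_pos: [0.6255, -0.1519, 0.0696]
ee_rot: [0.0, 0.145, 0.989, -0.0]
contact_force: [0.1, 0.3, -0.2]
grip_width: -0.0001
grip_force: 0.0
```

Run:
```python
from h import *
where();print('N*.042',(N*.042/.025).round(3),'U*.0062',(U*.0062/.025).round(3),'ey*.1',(ey*.1/.025).round(3))
```

```text
t 4.55 pos [ 0.6255 -0.1519  0.0696] yaw 2.851 slope [ 0.0049 -0.0509  0.0092] vert over slope 0.0106 F [ 0.1  0.3 -0.2] w -0.0001 gf 0.0
N*.042 [-0.806  0.238  1.455] U*.0062 [ 0.206 -0.061  0.124] ey*.1 [1.133 3.836 0.   ]
```

The fingers closed on nothing, so I check before moving.

Run:
```python
from h import *
i,d=r.read_camera('wrist');j,d2=r.read_camera('scene')
a=cv2.resize(j[250:390,130:330],(560,392));save('w2.png',np.vstack([i[:208],a])[:600])
np.save('s2.npy',d2)
```

```text
(no output)
```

View pics/w2.png

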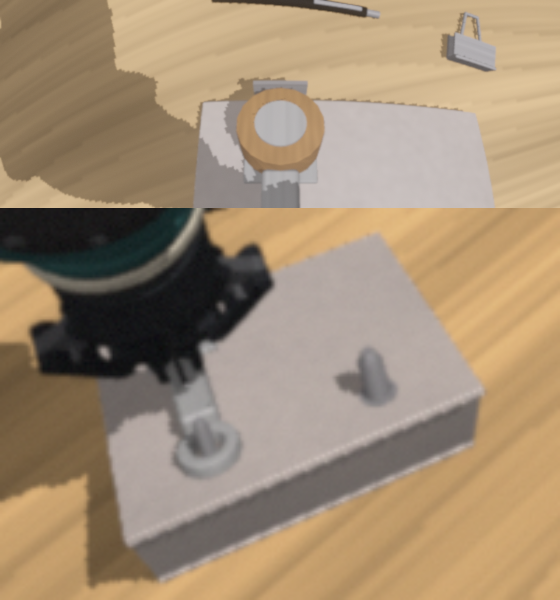

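Run:
```python
from h import *
np.set_printoptions(precision=4,suppress=True)
c=r.calibration('scene')
def proj(p): q=c['R']@p+c['t'];q=c['camera_matrix']@q;return q[:2]/q[2]
p=r.state()['ee_pos'];print('TCP px',proj(p),'pt above .02',proj(p+[0,0,.02]))
P=cloud('scene',np.load('s2.npy'));s=toS(P)
P0=cloud('scene',np.load('scene0.npy'));s0=toS(P0)
for nm,S_ in(('before',s0),('after',s)):
    m=(np.abs(S_[...,1]+.05)<.03)&(S_[...,2]>.006)&(S_[...,2]<.013)&(S_[...,0]>.035)&(S_[...,0]<.09);E=S_[m];print(nm,'ring',E.min(0),E.max(0),E.mean(0),len(E))
for v in range(300,335,3): print(v,[tuple((s[v,u]*1000).round(0).astype(int)) for u in (192,196,200)])
```

```text
TCP px [197.3689 315.1718] pt above .02 [195.4283 310.8473]
before ring [ 0.0389 -0.0675  0.006 ] [ 0.0766 -0.032   0.013 ] [ 0.0613 -0.0492  0.0107] 257
after ring [ 0.0386 -0.0676  0.006 ] [ 0.0764 -0.032   0.013 ] [ 0.0615 -0.0494  0.0107] 259
300 [(np.int64(48), np.int64(-48), np.int64(72)), (np.int64(55), np.int64(-43), np.int64(75)), (np.int64(53), np.int64(-37), np.int64(71))]
303 [(np.int64(44), np.int64(-50), np.int64(65)), (np.int64(51), np.int64(-44), np.int64(67)), (np.int64(37), np.int64(-39), np.int64(54))]
306 [(np.int64(44), np.int64(-52), np.int64(59)), (np.int64(43), np.int64(-46), np.int64(56)), (np.int64(32), np.int64(-41), np.int64(44))]
309 [(np.int64(41), np.int64(-54), np.int64(52)), (np.int64(35), np.int64(-48), np.int64(45)), (np.int64(6), np.int64(-43), np.int64(20))]
312 [(np.int64(36), np.int64(-55), np.int64(43)), (np.int64(32), np.int64(-50), np.int64(37)), (np.int64(14), np.int64(-45), np.int64(20))]
315 [(np.int64(13), np.int64(-58), np.int64(19)), (np.int64(18), np.int64(-52), np.int64(21)), (np.int64(23), np.int64(-46), np.int64(21))]
318 [(np.int64(19), np.int64(-60), np.int64(19)), (np.int64(25), np.int64(-54), np.int64(20)), (np.int64(30), np.int64(-48), np.int64(21))]
321 [(np.int64(3), np.int64(-63), np.int64(1)), (np.int64(31), np.int64(-55), np.int64(19)), (np.int64(37), np.int64(-49), np.int64(21))]
324 [(np.int64(13), np.int64(-64), np.int64(3)), (np.int64(38), np.int64(-56), np.int64(19)), (np.int64(39), np.int64(-50), np.int64(17))]
327 [(np.int64(19), np.int64(-65), np.int64(2)), (np.int64(41), np.int64(-58), np.int64(16)), (np.int64(65), np.int64(-51), np.int64(32))]
330 [(np.int64(26), np.int64(-66), np.int64(2)), (np.int64(40), np.int64(-59), np.int64(9)), (np.int64(65), np.int64(-52), np.int64(27))]
333 [(np.int64(34), np.int64(-67), np.int64(2)), (np.int64(50), np.int64(-60), np.int64(12)), (np.int64(63), np.int64(-54), np.int64(20))]
```

```bash
cat >> h.py <<'E'
def wcloud(d,c):
    K=c['camera_matrix'];h,w=d.shape;u,v=np.meshgrid(np.arange(w),np.arange(h))
    x=(u-K[0][2])/K[0][0];y=(v-K[1][2])/K[1][1];th=np.hypot(x,y)+1e-9;k=np.tan(th)/th
    P=np.stack([x*k*d,y*k*d,d],-1);return (P-c['t'])@c['R']
E
python3 - <<'E'
from h import *
np.set_printoptions(precision=4,suppress=True)
c=r.calibration('wrist');i,d=r.read_camera('wrist');P=wcloud(d,c);np.save('w3.npy',d);save('w3.png',i)
p=r.state()['ee_pos']
s=toS(P)
print('slope pts n at', [ (s[v,u]*1000).round(1) for v,u in ((180,400),(150,350),(124,280),(200,280),(220,280),(240,280),(260,280),(280,280))])
D=P-p
dark=(i.max(-1)<70)&(np.hypot(D[...,0],D[...,1])<.05)&(d>0)
x=D[...,:2]@ex[:2];y=D[...,:2]@ey[:2]
for a in np.arange(-.05,.05,.01):
    q=dark&(y>=a)&(y<a+.01)
    if q.sum()>5: print(round(a,3),'n',q.sum(),'zmin',np.percentile(D[...,2][q],2),'x at zmin',x[q][np.argmin(D[...,2][q])])
E
```

```text
slope pts n at [array([-37.6,  27.6,   1.3]), array([-57.5,  -5.6,   2.8]), array([-61. , -51.5,  30.3]), array([-18.6, -51.7,  20.2]), array([ -7.4, -51.8,  19.3]), array([  3.8, -51.8,  19.8]), array([ 18.1, -51.9,  56.7]), array([ 27.1, -52. ,  73.7])]
-0.05 n 3679 zmin 0.09498235184466068 x at zmin 0.006595975036147996
-0.04 n 3987 zmin 0.08328313358090135 x at zmin -0.012736386072223759
-0.03 n 2984 zmin 0.07900358326493237 x at zmin -0.007304012989689184
-0.02 n 5008 zmin 0.04925163004182696 x at zmin -0.008019978871915372
-0.01 n 5667 zmin 0.049198825608442985 x at zmin 0.04935449023974737
0.0 n 5966 zmin 0.05016524777037015 x at zmin 0.04899244398588623
0.01 n 3672 zmin 0.06012676208516254 x at zmin -0.007879015226623199
0.02 n 3571 zmin 0.08073324030526031 x at zmin -0.012967333136609228
0.03 n 4465 zmin 0.08526233636158428 x at zmin -0.012272985522518069
0.04 n 2999 zmin 0.09734418276752158 x at zmin -0.012279072705729283
```

View pics/w3.png

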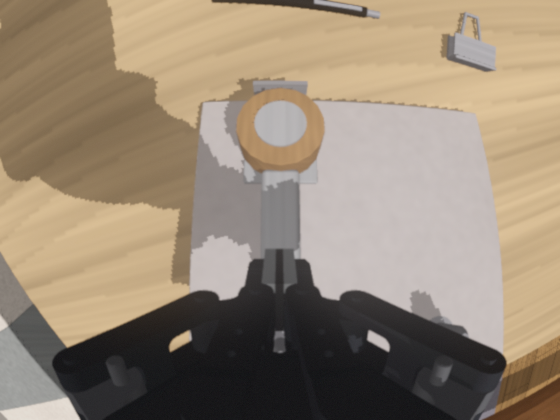

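Run:
```python
from h import *
c=r.calibration('wrist');d=np.load('w3.npy');P=wcloud(d,c);p=r.state()['ee_pos'];D=P-p
x=D[...,:2]@ex[:2];y=D[...,:2]@ey[:2]
for v in range(240,300,4): print(v,[(int(x[v,u]*1e3),int(y[v,u]*1e3),int(D[v,u,2]*1e3)) for u in (262,270,276,284,290,300)])
```

```text
240 [(-6, -10, 8), (-6, -6, 8), (-6, -3, 9), (-6, 1, 9), (-6, 4, 9), (0, 11, -8)]
244 [(-3, -10, 8), (-4, -6, 10), (-3, -3, 8), (-4, 1, 9), (-4, 4, 10), (2, 11, -6)]
248 [(-1, -10, 9), (-12, -5, 34), (-12, -2, 34), (-12, 0, 34), (-12, 3, 34), (4, 11, -4)]
252 [(0, -10, 10), (-12, -5, 39), (-12, -2, 40), (-12, 0, 40), (-12, 3, 39), (6, 11, -4)]
256 [(1, -10, 12), (-12, -5, 44), (-12, -2, 43), (-12, 0, 43), (-12, 3, 44), (2, 10, 10)]
260 [(-8, -9, 39), (-11, -5, 47), (-12, -2, 48), (-12, 0, 48), (-11, 3, 47), (-8, 8, 39)]
264 [(-8, -8, 43), (-12, -5, 51), (-12, -2, 52), (-11, 0, 51), (-12, 3, 52), (-8, 7, 44)]
268 [(-7, -8, 46), (-12, -5, 55), (-12, -2, 55), (-11, 0, 54), (-12, 3, 55), (-7, 7, 46)]
272 [(-7, -8, 50), (-12, -4, 60), (-12, -2, 58), (-12, 0, 58), (-12, 2, 59), (-8, 7, 51)]
276 [(-12, -7, 63), (-12, -4, 63), (-11, -2, 61), (-11, 0, 61), (-12, 2, 63), (-8, 7, 54)]
280 [(-12, -7, 66), (-12, -4, 66), (-12, -2, 65), (-11, 0, 65), (-12, 2, 66), (-8, 6, 59)]
284 [(-13, -7, 70), (-11, -4, 67), (-11, -2, 68), (-12, 0, 69), (-12, 2, 68), (-14, 5, 73)]
288 [(-14, -7, 76), (-13, -4, 74), (-10, -2, 68), (-10, 0, 68), (-13, 2, 74), (-14, 5, 76)]
292 [(-13, -7, 77), (-13, -4, 76), (-8, -2, 68), (-8, 0, 68), (-13, 2, 76), (-14, 5, 77)]
296 [(-12, -7, 78), (-13, -4, 79), (-6, -2, 68), (-8, 0, 70), (-13, 2, 79), (-13, 5, 79)]
```

The wrist and scene depth agree that the shut fingertips end about 32 mm above the reported TCP, so the first grasp closed above the handle and nothing was disturbed. I correct for that offset: open, go 32 mm lower, and check the force.

Call:
step_arm([
  [[0.0,0.04,0],0,0.5],
  [[0,0,0],0,0.5],
  [[0,0,0],0,0.5],
  [[0,0,-0.5],0,0.5],
  [[0,0,-0.4],0,0.5],
])

```text
clock: 5.2
ee_pos: [0.6251, -0.1508, 0.0454]
ee_rot: [-0.0, 0.145, 0.989, 0.0]
contact_force: [-0.0, -0.4, -0.2]
grip_width: 0.0428
grip_force: 0.0
```

Call:
step_arm([
  [[0,0,-0.2],0,0.5],
  [[0,0,-0.1],0,0.5],
  [[0,0,-0.05],0,0.5],
  [[0,0,0],0,0.5],
])

```text
clock: 5.6
ee_pos: [0.6253, -0.1508, 0.0379]
ee_rot: [0.0, 0.145, 0.989, -0.0]
contact_force: [-0.1, -0.2, -0.6]
grip_width: 0.043
grip_force: 0.0
```

Call:
step_arm([
  [[0,0,0],0,0.0],
  [[0,0,0],0,0.0],
  [[0,0,0],0,0.0],
  [[0,0,0],0,0.0],
])

```text
clock: 6.0
ee_pos: [0.6254, -0.1509, 0.0385]
ee_rot: [0.0, 0.145, 0.989, -0.0]
contact_force: [-2.6, 1.5, 6.3]
grip_width: 0.02
grip_force: 59.5
```

Run:
```python
from h import *
where()
```

```text
t 6.0 pos [ 0.6254 -0.1509  0.0385] yaw 2.851 slope [-0.0109 -0.05   -0.0177] vert over slope -0.0204 F [-2.6  1.5  6.3] w 0.02 gf 59.501463174819946
```

Call:
step_arm([
  [[-0.13,0.04,0.24],0,0.0],
  [[-0.226,0.066,0.405],0,0.0],
  [[-0.225,0.066,0.405],0,0.0],
  [[-0.225,0.066,0.405],0,0.0],
  [[0,0,0],0,0.0],
])

```text
clock: 6.5
ee_pos: [0.6049, -0.1448, 0.0761]
ee_rot: [0.001, 0.145, 0.989, -0.0]
contact_force: [0.5, 0.0, -2.8]
grip_width: 0.0201
grip_force: 59.1
```

Call:
step_arm([
  [[0.223,0.63,0.02],0,0.0],
  [[0.223,0.629,0.02],0,0.0],
  [[0.223,0.629,0.02],0,0.0],
  [[0.223,0.629,0.02],0,0.0],
  [[0.223,0.629,0.022],0,0.0],
])

```text
clock: 7.0
ee_pos: [0.6334, -0.0644, 0.0766]
ee_rot: [-0.0, 0.144, 0.99, 0.0]
contact_force: [-0.4, -0.2, -2.8]
grip_width: 0.0202
grip_force: 59.0
```

Call:
step_arm([
  [[0.224,0.629,0.022],0,0.0],
  [[0,0,0],0,0.0],
  [[0,0,0],0,0.0],
])

```text
clock: 7.3
ee_pos: [0.6387, -0.0499, 0.0772]
ee_rot: [-0.0, 0.144, 0.99, -0.0]
contact_force: [-0.4, -0.3, -1.5]
grip_width: 0.0199
grip_force: 59.1
```

Run:
```python
from h import *
np.set_printoptions(precision=4,suppress=True)
where()
i,d=r.read_camera('top');np.save('t4.npy',d)
j,e=r.read_camera('scene');np.save('s4.npy',e)
save('p4.png',np.hstack([cv2.resize(i[80:230,290:450],(420,394)),cv2.resize(j[230:380,130:330],(380,394))[:, :380]]))
for nm,dd in(('top',d),('scene',e)):
    s=toS(cloud(nm,dd));m=(np.abs(s[...,1]-.05)<.03)&(s[...,2]>.035)&(s[...,2]<.065)&(s[...,0]>.045)&(s[...,0]<.095)
    E=s[m];print(nm,len(E),E.min(0),E.max(0),E.mean(0))
    h=m&(np.abs(s[...,2]-.052)<.004);E=s[h];print(len(E),E.min(0),E.max(0)) if h.any() else 0
```

```text
t 7.3 pos [ 0.6387 -0.0499  0.0772] yaw 2.8519 slope [-0.0052  0.0506  0.0239] vert over slope 0.0275 F [-0.4 -0.3 -1.5] w 0.0199 gf 59.108684062957764Traceback (most recent call last):
  File "<stdin>", line 9, in <module>
    return umr_minimum(a, axis, None, out, keepdims, initial, where)
ValueError: zero-size array to reduction operation minimum which has no identity
```

View pics/p4.png

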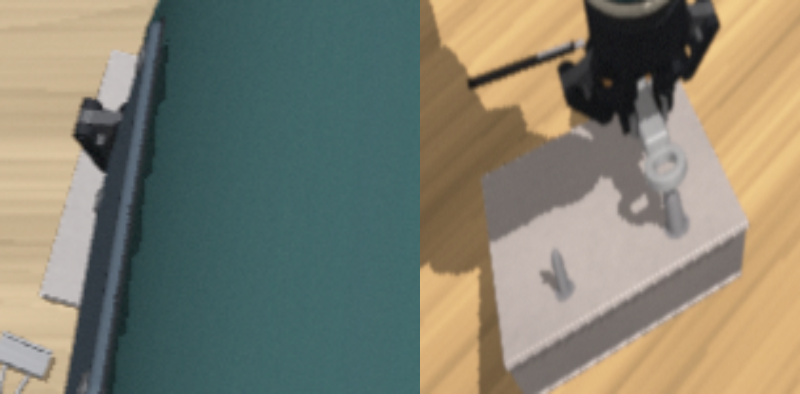

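The scene crop shows the gun held level with the slope and its ring at about (663,165), just over the thick post tip. The arm blocks the top view. I'll measure the ring from scene depth.

Run:
```python
from h import *
np.set_printoptions(precision=4,suppress=True)
for f in('scene0','s4'):
    s=toS(cloud('scene',np.load(f+'.npy')));y0=-.05 if f=='scene0' else .05;o=0 if f=='scene0' else .04
    m=(np.abs(s[...,1]-y0)<.03)&(s[...,2]>.004+o)&(s[...,2]<.014+o)&(s[...,0]>.04)&(s[...,0]<.1);E=s[m]
    print(f,len(E),E.min(0),E.max(0),E.mean(0),np.percentile(E[:,2],[5,50,95]))
    t=E[E[:,0]>.052];print(circ(t[np.hypot(t[:,0]-E[:,0].max()+.018,t[:,1]-E[:,1].mean())>.014][:,:2],.0165))
    h=(np.abs(s[...,1]-y0)<.015)&(s[...,2]>.014+o)&(s[...,2]<.03+o)&(s[...,0]>-.0)&(s[...,0]<.042);H=s[h];print('handle',len(H),np.polyfit(H[:,0],H[:,1],1),np.polyfit(H[:,0],H[:,2],1))
```

```text
scene0 298 [ 0.0401 -0.0765  0.004 ] [ 0.0834 -0.032   0.0138] [ 0.0618 -0.0498  0.0102] [0.0051 0.0112 0.0129]
(array([ 0.066 , -0.0497]), np.float64(0.0016468930100150465))
handle 248 [-0.0028 -0.0493] [-0.0521  0.0205]
s4 289 [0.0406 0.0326 0.0442] [0.082  0.0675 0.0539] [0.0662 0.0497 0.0509] [0.0454 0.052  0.0538]
(array([0.0643, 0.0504]), np.float64(0.0007584660561683209))
handle 210 [-0.1138  0.0538] [-0.0005  0.0616]
```

Call:
step_arm([
  [[0.16,-0.045,-0.28],0,0.0],
  [[0.16,-0.045,-0.28],0,0.0],
  [[0.16,-0.045,-0.28],0,0.0],
  [[0,0,0],0,0.0],
])

```text
clock: 7.8
ee_pos: [0.6504, -0.0541, 0.0548]
ee_rot: [-0.001, 0.145, 0.989, 0.0]
contact_force: [-0.3, -0.3, -2.0]
grip_width: 0.0207
grip_force: 59.0
```

Call:
step_arm([
  [[0.11,-0.032,-0.2],0,0.0],
  [[0.11,-0.032,-0.2],0,0.0],
  [[0.03,-0.01,-0.06],0,0.0],
  [[0,0,0],0,0.0],
])

```text
clock: 8.2
ee_pos: [0.6568, -0.0557, 0.0445]
ee_rot: [-0.0, 0.145, 0.989, 0.0]
contact_force: [0.4, 0.3, -2.0]
grip_width: 0.0202
grip_force: 59.1
```

Run:
```python
from h import *
np.set_printoptions(precision=4,suppress=True)
where();j,e=r.read_camera('scene')
s=toS(cloud('scene',e));m=(np.abs(s[...,1]-.05)<.03)&(s[...,2]>.004)&(s[...,2]<.03)&(s[...,0]>.042)&(s[...,0]<.1);E=s[m]
E=E[np.hypot(E[:,0]-.065,E[:,1]-.05)>.011]
print(len(E),E.min(0),E.max(0),np.percentile(E[:,2],[5,25,50,75,95]))
```

```text
t 8.2 pos [ 0.6568 -0.0557  0.0445] yaw 2.8509 slope [-0.0052  0.0501 -0.0139] vert over slope -0.0161 F [ 0.4  0.3 -2. ] w 0.0202 gf 59.09517467021942
278 [0.042  0.033  0.0048] [0.0826 0.068  0.0245] [0.0074 0.0123 0.015  0.0161 0.023 ]
```

Call:
step_arm([
  [[0.04,-0.012,-0.07],0,0.0],
  [[0.027,-0.008,-0.05],0,0.0],
  [[0,0,0],0,0.0],
  [[0,0,0],0,0.5],
  [[0,0,0],0,0.5],
])

```text
clock: 8.75
ee_pos: [0.6586, -0.0562, 0.0421]
ee_rot: [0.0, 0.145, 0.989, 0.0]
contact_force: [-0.3, -0.5, 0.8]
grip_width: 0.0426
grip_force: 0.0
```

Call:
step_arm([
  [[0,0,0],0,0.5],
  [[0,0,0.3],0,0.5],
  [[0,0,0.7],0,0.5],
  [[0,0,1],0,0.5],
  [[0,0,1],0,0.5],
])

```text
clock: 9.25
ee_pos: [0.6584, -0.0562, 0.1183]
ee_rot: [-0.0, 0.145, 0.989, 0.0]
contact_force: [1.4, 1.2, -0.6]
grip_width: 0.0428
grip_force: 0.0
```

Run:
```python
from h import *
np.set_printoptions(precision=4,suppress=True)
where();j,e=r.read_camera('scene');save('p5.png',cv2.resize(j[220:380,130:330],(700,560)))
s=toS(cloud('scene',e));m=(np.abs(s[...,1]-.05)<.03)&(s[...,2]>.004)&(s[...,2]<.03)&(s[...,0]>.042)&(s[...,0]<.1);E=s[m]
E=E[np.hypot(E[:,0]-.065,E[:,1]-.05)>.011]
print(len(E),E.min(0),E.max(0),np.percentile(E[:,2],[5,25,50,75,95]))
O_=np.array([.536,.296]);w=np.array([.869,-.495])
go([*(O_+w*.008),-.0225],np.radians(-29.65)+np.pi)
```

```text
t 9.25 pos [ 0.6584 -0.0562  0.1183] yaw 2.851 slope [0.0331 0.0501 0.0491] vert over slope 0.0567 F [ 1.4  1.2 -0.6] w 0.0428 gf 0.0
241 [0.0422 0.033  0.0041] [0.0817 0.0678 0.0211] [0.005  0.009  0.0112 0.0121 0.019 ]
t 9.3 pos [ 0.66   -0.0565  0.1226] yaw 2.851 slope [0.0367 0.0503 0.052 ] vert over slope 0.0601 F [-0.8 -0.8  4. ] w 0.0426 gf 0.0
units [-4.682 13.942 -5.804] spin -2.836
```

View pics/p5.png

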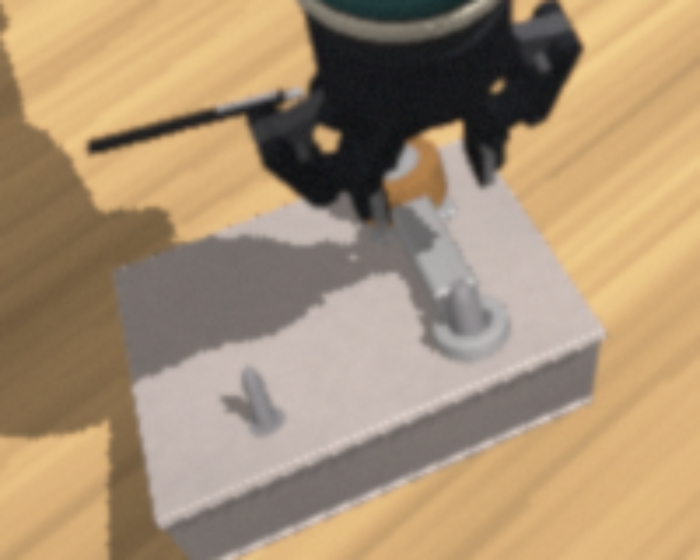

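The gun is flat on the slope with its ring at the thick post's foot, and released. On to the scraper.

Call:
step_arm([
  [[-0.26,0.775,0],-0.158,0.5],
  [[-0.26,0.775,0],-0.158,0.5],
  [[-0.26,0.775,0],-0.158,0.5],
  [[-0.26,0.775,0],-0.158,0.5],
  [[-0.26,0.775,-0.1],-0.158,0.5],
], squeeze=30)

```text
clock: 9.8
ee_pos: [0.626, 0.0414, 0.1151]
ee_rot: [0.001, 0.176, 0.984, 0.0]
contact_force: [1.5, -0.4, -0.4]
grip_width: 0.0428
grip_force: 0.0
```

Call:
step_arm([
  [[-0.26,0.775,-0.2],-0.158,0.5],
  [[-0.26,0.775,-0.2],-0.158,0.5],
  [[-0.26,0.775,-0.2],-0.158,0.5],
  [[-0.26,0.775,-0.2],-0.158,0.5],
  [[-0.26,0.775,-0.2],-0.158,0.5],
])

```text
clock: 10.3
ee_pos: [0.5934, 0.1383, 0.0897]
ee_rot: [0.0, 0.207, 0.978, 0.0]
contact_force: [0.4, -0.5, 0.3]
grip_width: 0.0424
grip_force: 0.0
```

Call:
step_arm([
  [[-0.26,0.775,-0.2],-0.158,0.5],
  [[-0.26,0.775,-0.2],-0.158,0.5],
  [[-0.26,0.775,-0.2],-0.158,0.5],
  [[-0.26,0.775,-0.2],-0.158,0.5],
  [[-0.26,0.775,-0.2],-0.158,0.5],
])

```text
clock: 10.8
ee_pos: [0.5609, 0.2352, 0.0647]
ee_rot: [0.0, 0.238, 0.971, 0.0]
contact_force: [0.1, 0.4, 1.0]
grip_width: 0.0428
grip_force: 0.0
```

Call:
step_arm([
  [[-0.26,0.775,-0.2],-0.158,0.5],
  [[-0.26,0.775,-0.2],-0.158,0.5],
  [[-0.26,0.775,0],-0.158,0.5],
  [[0,0,0],0,0.5],
  [[0,0,0],0,0.5],
])

```text
clock: 11.3
ee_pos: [0.5417, 0.2926, 0.0547]
ee_rot: [0.0, 0.256, 0.967, 0.0]
contact_force: [-0.8, -0.7, -0.3]
grip_width: 0.0429
grip_force: 0.0
```

Run:
```python
from h import *
np.set_printoptions(precision=4,suppress=True)
O_=np.array([.536,.296]);w=np.array([.869,-.495])
go([*(O_+w*.008),-.024],np.radians(-29.65)+np.pi)
c=r.calibration('wrist');i,d=r.read_camera('wrist');save('w6.png',i);P=wcloud(d,c);np.save('w6P.npy',P)
m=(P[...,2]>.011)&(P[...,2]<.022)&(np.hypot(P[...,0]-.53,P[...,1]-.3)<.06);m&=cv2.cvtColor(i,cv2.COLOR_RGB2HSV)[...,1]<60
T=P[m][:,:2];mu=T.mean(0);v=np.linalg.svd(T-mu,full_matrices=False)[2][0];v*=np.sign(v[0]);print(mu,np.degrees(np.arctan2(v[1],v[0])),len(T))
print('handle-line offset at target',np.cross(v,O_+w*.008-mu))
```

```text
t 11.3 pos [0.5417 0.2926 0.0547] yaw 2.6245 slope [-0.1811  0.3516  0.0994] vert over slope 0.1148 F [-0.8 -0.7 -0.3] w 0.0429 gf 0.0
units [ 0.052 -0.021 -3.149] spin -0.005
[0.5377 0.2936] -28.316894172337026 3198
handle-line offset at target 0.0011488858129304728<stdin>:8: DeprecationWarning: Arrays of 2-dimensional vectors are deprecated. Use arrays of 3-dimensional vectors instead. (deprecated in NumPy 2.0)
```

View pics/w6.png

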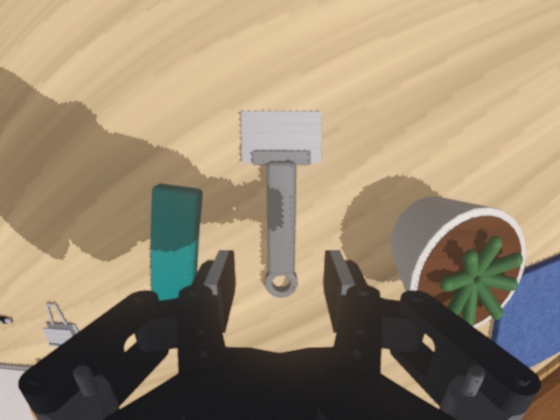

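The wrist view shows the handle straight at column 281, between the fingers, with hub and pot clear on either side. I descend and grip.

Call:
step_arm([
  [[0.03,-0.03,-0.8],0,0.5],
  [[0,0,-0.8],0,0.5],
  [[0,0,-0.8],0,0.5],
  [[0,0,-0.5],0,0.5],
  [[0,0,-0.25],0,0.5],
])

```text
clock: 11.85
ee_pos: [0.5421, 0.291, -0.0252]
ee_rot: [-0.0, 0.256, 0.967, -0.0]
contact_force: [-0.3, -0.1, 0.0]
grip_width: 0.0428
grip_force: 0.0
```

Call:
step_arm([
  [[0,0,0],0,0.5],
  [[0,0,0],0,0.0],
  [[0,0,0],0,0.0],
  [[0,0,0],0,0.0],
  [[0,0,0],0,0.0],
])

```text
clock: 12.35
ee_pos: [0.543, 0.292, -0.0234]
ee_rot: [0.001, 0.256, 0.967, 0.0]
contact_force: [-0.2, -1.4, 6.6]
grip_width: 0.0192
grip_force: 30.6
```

Run:
```python
from h import *
where()
```

```text
t 12.35 pos [ 0.543   0.292  -0.0234] yaw 2.6235 slope [-0.2189  0.3514  0.0311] vert over slope 0.0359 F [-0.2 -1.4  6.6] w 0.0192 gf 30.55112600326538
```

Call:
step_arm([
  [[0,0,0.6],0,0.0],
  [[0,0,1],0,0.0],
  [[0,0,1],0,0.0],
  [[0,0,1],0,0.0],
  [[0,0,1],0,0.0],
], squeeze=40)

```text
clock: 12.85
ee_pos: [0.5421, 0.2918, 0.092]
ee_rot: [0.0, 0.256, 0.967, 0.0]
contact_force: [0.2, -0.3, -1.5]
grip_width: 0.0188
grip_force: 39.7
```

Call:
step_arm([
  [[0.204,-0.818,0.5],0.144,0.0],
  [[0.204,-0.818,0.5],0.144,0.0],
  [[0.204,-0.818,0.2],0.144,0.0],
  [[0.204,-0.818,0],0.144,0.0],
  [[0.204,-0.818,0],0.144,0.0],
])

```text
clock: 13.35
ee_pos: [0.568, 0.1888, 0.1211]
ee_rot: [0.0, 0.228, 0.974, 0.0]
contact_force: [0.5, 0.3, -1.8]
grip_width: 0.0185
grip_force: 39.8
```

Call:
step_arm([
  [[0.204,-0.818,0],0.144,0.0],
  [[0.204,-0.818,0],0.144,0.0],
  [[0.204,-0.818,0],0.144,0.0],
  [[0.204,-0.818,0],0.144,0.0],
  [[0.204,-0.818,0],0.144,0.0],
])

```text
clock: 13.85
ee_pos: [0.5934, 0.0865, 0.1209]
ee_rot: [0.0, 0.2, 0.98, 0.0]
contact_force: [0.8, -0.0, -1.1]
grip_width: 0.0188
grip_force: 39.8
```

Call:
step_arm([
  [[0.204,-0.818,0],0.144,0.0],
  [[0.204,-0.818,0],0.144,0.0],
  [[0.204,-0.818,0],0.144,0.0],
  [[0.204,-0.818,0],0.144,0.0],
  [[0.204,-0.818,0],0.144,0.0],
])

```text
clock: 14.35
ee_pos: [0.6189, -0.0157, 0.1209]
ee_rot: [0.0, 0.171, 0.985, 0.0]
contact_force: [0.6, -0.2, -1.6]
grip_width: 0.019
grip_force: 39.8
```

Call:
step_arm([
  [[0.204,-0.818,0],0.144,0.0],
  [[0.204,-0.818,0],0.144,0.0],
  [[0.204,-0.818,0],0.144,0.0],
  [[0.204,-0.818,0],0.144,0.0],
  [[0.204,-0.818,0],0.144,0.0],
])

```text
clock: 14.85
ee_pos: [0.6444, -0.118, 0.1209]
ee_rot: [0.0, 0.143, 0.99, -0.0]
contact_force: [0.3, -0.4, -0.9]
grip_width: 0.0187
grip_force: 39.8
```

```bash
cat >> h.py <<'E'
def scr(e,y0,half=.03):
    'scraper seen by scene camera near slope-y y0, in slope frame: highest-N connected stuff beyond the slope'
    s=toS(cloud('scene',e));return s
E
python3 - <<'E'
from h import *
np.set_printoptions(precision=4,suppress=True)
go(fromS([.010,-.012,0])+[0,0,.03-.032],YAW+np.pi)
j,e=r.read_camera('scene');save('p7.png',cv2.resize(j[200:370,120:340],(720,556)));np.save('s7.npy',e)
P=cloud('scene',e);s=toS(P)
m=(np.abs(s[...,1]+.012)<.02)&(P[...,2]>.12)&(P[...,2]<.16);X=(P-O)@ex
m&=(X>.03)&(X<.09);E=np.c_[X[m],s[m][:,1],P[m][:,2]];print(len(E),E.min(0),E.max(0),np.polyfit(E[:,0],E[:,2],1))
E
```

```text
t 14.85 pos [ 0.6444 -0.118   0.1209] yaw 2.8545 slope [ 0.038  -0.0131  0.0493] vert over slope 0.057 F [ 0.3 -0.4 -0.9] w 0.0187 gf 39.7647500038147
units [ 0.03   0.038 -2.348] spin -0.0
307 [ 0.0301 -0.0255  0.1446] [ 0.0704 -0.0002  0.16  ] [-0.2187  0.1659]
```

View pics/p7.png

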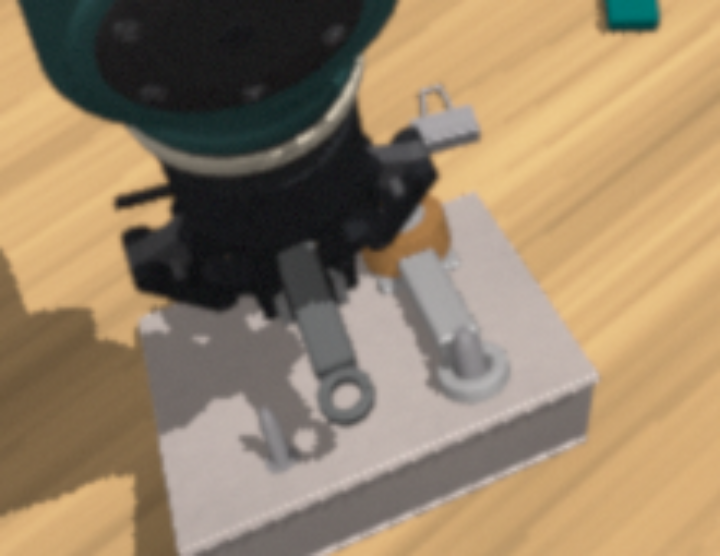

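The scraper is held level with its ring at (347,395), between the posts. I press it down on the bare slope so it turns in the pads until it lies flush.

Call:
step_arm([
  [[0.03,0.038,-0.6],0,0.0],
  [[0,0,-0.6],0,0.0],
  [[0,0,-0.4],0,0.0],
  [[0,0,-0.2],0,0.0],
  [[0,0,-0.2],0,0.0],
], squeeze=20)

```text
clock: 15.4
ee_pos: [0.6442, -0.116, 0.0708]
ee_rot: [-0.001, 0.143, 0.99, -0.0]
contact_force: [-8.3, 1.6, 5.4]
grip_width: 0.0188
grip_force: 40.9
```

Call:
step_arm([
  [[0,0,-0.15],0,0.0],
  [[0,0,-0.15],0,0.0],
  [[0,0,-0.15],0,0.0],
])

```text
clock: 15.7
ee_pos: [0.6441, -0.116, 0.0598]
ee_rot: [-0.001, 0.143, 0.99, -0.0]
contact_force: [-8.3, 1.1, 4.2]
grip_width: 0.0186
grip_force: 41.9
```

```bash
cat >> h.py <<'E'
def look(n,y0=-.012,crop=True):
    p,_=where();j,e=r.read_camera('scene')
    if n: save(n,cv2.resize(j[200:370,120:340],(720,556)))
    P=cloud('scene',e);s=toS(P);g=toS(p)
    m=(np.abs(s[...,1]-y0)<.009)&(s[...,2]>.012)&(s[...,2]<.09)&(s[...,0]>g[0]+.032)&(s[...,0]<g[0]+.055+.02)
    h=cv2.cvtColor(j,cv2.COLOR_RGB2HSV);m&=(h[...,2]>60)
    E=s[m];f=np.polyfit(E[:,0],E[:,2],1);print('handle top: n',len(E),'tilt rel slope deg',np.degrees(np.arctan(f[0])).round(1),'N mean',E[:,2].mean().round(4),'x',E[:,0].min().round(4),E[:,0].max().round(4))
    return s
E
python3 - <<'E'
from h import *
look(None)
E
```

```text
t 15.7 pos [ 0.6441 -0.116   0.0598] yaw 2.8539 slope [ 0.0067 -0.0112 -0.0032] vert over slope -0.0037 F [-8.3  1.1  4.2] w 0.0186 gf 41.870115995407104
handle top: n 239 tilt rel slope deg -25.4 N mean 0.0218 x 0.0387 0.0816
```

Call:
step_arm([
  [[0,0,-0.15],0,0.0],
  [[0,0,-0.15],0,0.0],
  [[0,0,-0.15],0,0.0],
  [[0,0,-0.1],0,0.0],
])

```text
clock: 16.15
ee_pos: [0.6452, -0.1163, 0.046]
ee_rot: [0.0, 0.143, 0.99, -0.0]
contact_force: [-3.0, -1.7, 4.4]
grip_width: 0.0189
grip_force: 42.6
```

Run:
```python
from h import *
s=look('p8.png')
for a in np.arange(.02,.09,.006):
    m=(np.abs(s[...,1]+.012)<.012)&(s[...,2]>.004)&(s[...,2]<.06)&(np.abs(s[...,0]-a)<.003);E=s[m]
    if len(E):print(round(a,3),len(E),np.percentile(E[:,2],[10,50,90]).round(4),E[:,1].min().round(4),E[:,1].max().round(4))
```

```text
t 16.15 pos [ 0.6452 -0.1163  0.046 ] yaw 2.8539 slope [ 0.0008 -0.0113 -0.0157] vert over slope -0.0181 F [-3.  -1.7  4.4] w 0.0189 gf 42.60059416294098
handle top: n 171 tilt rel slope deg -11.2 N mean 0.0174 x 0.033 0.0751
0.02 27 [0.0189 0.0198 0.0205] -0.0189 -0.0014
0.026 34 [0.0181 0.0195 0.0207] -0.0227 -0.0012
0.032 43 [0.0174 0.0196 0.0213] -0.0237 -0.0001
0.038 44 [0.0183 0.0194 0.0401] -0.0236 -0.0003
0.044 39 [0.0178 0.019  0.0374] -0.0236 -0.0003
0.05 34 [0.0174 0.0189 0.038 ] -0.0235 -0.0013
0.056 72 [0.0114 0.0161 0.0188] -0.0207 -0.0009
0.062 54 [0.005  0.011  0.0127] -0.0209 -0.0017
0.068 26 [0.0083 0.0115 0.0129] -0.0234 -0.0
0.074 30 [0.0061 0.0113 0.0126] -0.023 -0.0004
0.08 64 [0.0054 0.0097 0.0122] -0.0206 -0.001
```

View pics/p8.png

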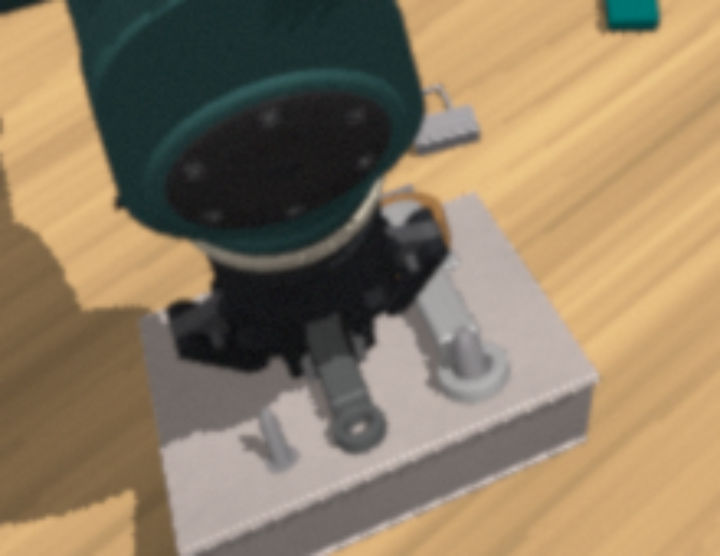

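The scraper is nearly flush. One more small push, then I measure the ring's and thin post's positions in the same view.

Call:
step_arm([
  [[0,0,-0.08],0,0.0],
  [[0,0,0],0,0.0],
], squeeze=40)

```text
clock: 16.4
ee_pos: [0.6453, -0.1164, 0.0439]
ee_rot: [0.0, 0.143, 0.99, -0.0]
contact_force: [-2.0, -1.2, 3.8]
grip_width: 0.0183
grip_force: 42.4
```

```bash
cat >> h.py <<'E'
def ring(s,y0,n0,x0=.05):
    'ring outer extents in slope frame, top face N in n0+-.003'
    m=(np.abs(s[...,1]-y0)<.02)&(np.abs(s[...,2]-n0)<.0035)&(s[...,0]>x0)&(s[...,0]<.11);E=s[m]
    n,l,st,_=cv2.connectedComponentsWithStats(m.astype(np.uint8));k=1+np.argmax(st[1:,4]);E=s[l==k]
    h=cv2.convexHull(E[:,:2].astype(np.float32)*1000);print('ring',len(E),E.min(0).round(4),E.max(0).round(4),'fit',circ(E[np.argsort(-E[:,0])[:len(E)]][:,:2],.010))
E
python3 - <<'E'
from h import *
s=look(None)
ring(s,-.012,.0115,.060)
for a in np.arange(.02,.05,.006):
    m=(np.abs(s[...,1]+.012)<.008)&(s[...,2]>.004)&(s[...,2]<.03)&(np.abs(s[...,0]-a)<.003);print(np.median(s[m][:,2]).round(4),end=' ')
for y0 in (-.05,.05):
    m=(np.abs(s[...,1]-y0)<.012)&(s[...,2]>.0265)&(s[...,2]<.036)&(np.abs(s[...,0]-.065)<.012);E=s[m];print('post top',y0,len(E),E.min(0),E.max(0),E.mean(0))
m=(np.abs(s[...,1]+.012)<.006)&(s[...,2]>.004)&(s[...,2]<.03)&(s[...,0]>.06);print('xmax',np.sort(s[m][:,0])[-8:])
E
```

```text
t 16.4 pos [ 0.6453 -0.1164  0.0439] yaw 2.8539 slope [-0.0001 -0.0113 -0.0176] vert over slope -0.0203 F [-2.  -1.2  3.8] w 0.0183 gf 42.44203984737396
handle top: n 155 tilt rel slope deg -7.7 N mean 0.0168 x 0.032 0.0738
ring 124 [ 0.0601 -0.0229  0.0081] [0.0822 0.0018 0.0139] fit (array([ 0.07088924, -0.01084553]), np.float64(0.0013696454724085798))
0.0181 0.0177 0.0178 0.0179 0.0179 post top -0.05 24 [ 0.06177531 -0.05380411  0.026553  ] [ 0.0675692  -0.04666054  0.03446879] [ 0.06446547 -0.05003109  0.03051944]
post top 0.05 45 [0.06018798 0.04415304 0.02672051] [0.0697284  0.05633796 0.03457748] [0.06583166 0.04987615 0.03043903]
xmax [0.08140115 0.08146956 0.08168249 0.08185181 0.08200358 0.0822071
 0.08221776 0.08247025]
```

The scraper is flush (handle top constant at 17.9 mm). Its ring centre is about (69, -10.7) mm in the slope frame and the thin post about (65, -50). I lift along the normal, shift over, then re-measure.

Call:
step_arm([
  [[-0.11,0.032,0.196],0,0.0],
  [[-0.21,0.061,0.37],0,0.0],
  [[-0.21,0.061,0.375],0,0.0],
  [[-0.2,0.061,0.375],0,0.0],
])

```text
clock: 16.85
ee_pos: [0.6263, -0.1107, 0.0776]
ee_rot: [0.0, 0.143, 0.99, 0.0]
contact_force: [0.4, 0.7, -1.9]
grip_width: 0.0193
grip_force: 41.7
```

Call:
step_arm([
  [[-0.145,-0.37,-0.02],0,0.0],
  [[-0.145,-0.369,-0.02],0,0.0],
  [[-0.145,-0.369,-0.02],0,0.0],
  [[-0.145,-0.368,-0.02],0,0.0],
  [[0,0,0],0,0.0],
])

```text
clock: 17.35
ee_pos: [0.6116, -0.1493, 0.0741]
ee_rot: [-0.0, 0.144, 0.99, -0.0]
contact_force: [-0.3, 0.3, -1.0]
grip_width: 0.0189
grip_force: 41.7
```

Run:
```python
from h import *
s=look('p9.png',-.05)
m=(np.abs(s[...,1]+.05)<.025)&(s[...,2]>.039)&(s[...,2]<.053)&(s[...,0]>.035)
n,l,st,_=cv2.connectedComponentsWithStats(m.astype(np.uint8));k=1+np.argmax(st[1:,4]);E=s[l==k];E=E[E[:,0]>.052];print(len(E),E.min(0),E.max(0))
print('Nmed ring',np.median(E[:,2]), 'fit',circ(E[:,:2],.010))
for a in np.arange(.02,.06,.006):
    m=(np.abs(s[...,1]+.05)<.008)&(s[...,2]>.04)&(s[...,2]<.07)&(np.abs(s[...,0]-a)<.003);print(np.median(s[m][:,2]).round(4),end=' ')
```

```text
t 17.35 pos [ 0.6116 -0.1493  0.0741] yaw 2.8523 slope [-0.005  -0.0524  0.02  ] vert over slope 0.0231 F [-0.3  0.3 -1. ] w 0.0189 gf 41.74489080905914
handle top: n 297 tilt rel slope deg -38.6 N mean 0.0455 x 0.0271 0.0698
233 [ 0.0520227  -0.064718    0.03903725] [ 0.07752628 -0.03891161  0.05267254]
Nmed ring 0.04703246364401139 fit (array([ 0.06593092, -0.05177126]), np.float64(0.0015420609301280588))
0.0552 0.055 0.0551 0.0551 0.0543 0.0527 0.0478
```

View pics/p9.png

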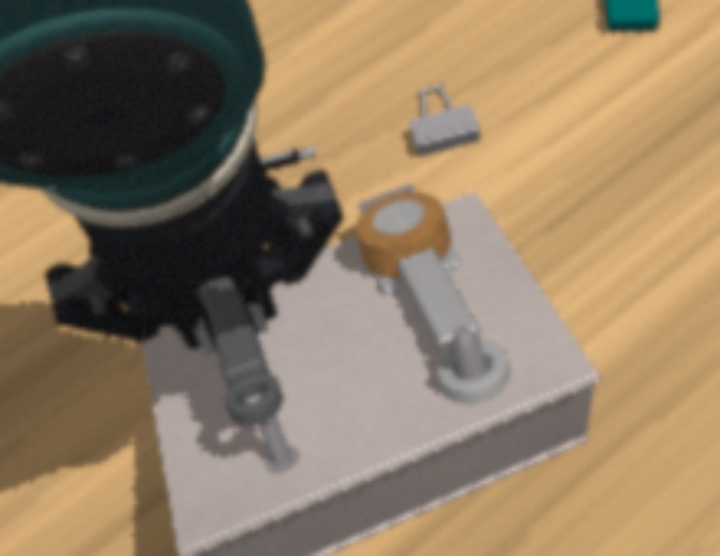

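The ring is above the thin post. It needs +1.5 mm along y' and +0.6 mm up the slope, then I lower it along the post axis.

Call:
step_arm([
  [[0.037,0.052,0.012],0,0.0],
  [[0,0,0],0,0.0],
  [[0.13,-0.038,-0.235],0,0.0],
  [[0.13,-0.038,-0.235],0,0.0],
  [[0,0,0],0,0.0],
])

```text
clock: 17.9
ee_pos: [0.6196, -0.1482, 0.0618]
ee_rot: [-0.001, 0.143, 0.99, 0.0]
contact_force: [0.2, -0.0, -1.2]
grip_width: 0.0192
grip_force: 41.7
```

Call:
step_arm([
  [[0.13,-0.038,-0.235],0,0.0],
  [[0.1,-0.03,-0.18],0,0.0],
  [[0,0,0],0,0.0],
])

```text
clock: 18.2
ee_pos: [0.6254, -0.1501, 0.0518]
ee_rot: [-0.0, 0.143, 0.99, 0.0]
contact_force: [-0.0, 0.2, -1.1]
grip_width: 0.0186
grip_force: 41.7
```

Run:
```python
from h import *
s=look(None,-.05)
for a in np.arange(.02,.086,.006):
    m=(np.abs(s[...,1]+.05)<.013)&(s[...,2]>.005)&(s[...,2]<.04)&(np.abs(s[...,0]-a)<.003);E=s[m];print(round(a,3),np.percentile(E[:,2],[10,50,90]).round(4),E[:,1].min().round(4),E[:,1].max().round(4))
```

```text
t 18.2 pos [ 0.6254 -0.1501  0.0518] yaw 2.8538 slope [-0.0045 -0.0492 -0.006 ] vert over slope -0.0069 F [-0.   0.2 -1.1] w 0.0186 gf 41.72963261604309
handle top: n 245 tilt rel slope deg -9.2 N mean 0.0264 x 0.0275 0.0702
0.02 [0.0249 0.0292 0.03  ] -0.0626 -0.0377
0.026 [0.0267 0.0294 0.0316] -0.0624 -0.0371
0.032 [0.0275 0.0294 0.0372] -0.063 -0.0377
0.038 [0.0278 0.029  0.0296] -0.0585 -0.0385
0.044 [0.027  0.0284 0.0295] -0.0582 -0.0386
0.05 [0.0225 0.0278 0.0291] -0.0585 -0.0386
0.056 [0.0214 0.0233 0.0276] -0.0574 -0.0394
0.062 [0.0184 0.0223 0.0325] -0.0605 -0.037
0.068 [0.0181 0.0219 0.0283] -0.0612 -0.0371
0.074 [0.0134 0.0192 0.0222] -0.0595 -0.0379
0.08 [0.0152 0.0184 0.0201] -0.0509 -0.0445
```

The ring is threaded with no contact force and about 11 mm remain. I finish lowering, release and back off.

Call:
step_arm([
  [[0.09,-0.026,-0.16],0,0.0],
  [[0.08,-0.023,-0.14],0,0.0],
  [[0.05,-0.016,-0.095],0,0.0],
  [[0,0,0],0,0.0],
  [[0,0,0],0,0.4],
])

```text
clock: 18.75
ee_pos: [0.631, -0.1517, 0.0429]
ee_rot: [0.0, 0.143, 0.99, 0.0]
contact_force: [1.0, -1.1, 0.3]
grip_width: 0.0319
grip_force: 0.0
```

Call:
step_arm([
  [[0,0,0],0,0.5],
  [[0,0,0],0,0.5],
  [[0,0,0.3],0,0.5],
  [[0,0,0.7],0,0.5],
  [[0,0,1],0,0.5],
])

```text
clock: 19.25
ee_pos: [0.6303, -0.1515, 0.0931]
ee_rot: [-0.001, 0.143, 0.99, 0.0]
contact_force: [0.8, -0.6, -0.2]
grip_width: 0.0428
grip_force: 0.0
```

Call:
step_arm([
  [[0,0,1],0,0.5],
  [[-0.6,0,1],0,0.5],
  [[-1,0,0.5],0,0.5],
  [[-1,0,0.5],0,0.5],
  [[-1,0,0],0,0.5],
])

```text
clock: 19.75
ee_pos: [0.5407, -0.152, 0.17]
ee_rot: [0.001, 0.143, 0.99, -0.0]
contact_force: [0.3, -0.4, -0.2]
grip_width: 0.0428
grip_force: 0.0
```

Call:
step_arm([
  [[-1,0,0],0,0.5],
  [[-1,0,0],0,0.5],
  [[-0.5,0,0],0,0.5],
  [[0,0,0],0,0.5],
  [[0,0,0],0,0.5],
])

```text
clock: 20.25
ee_pos: [0.4792, -0.152, 0.1682]
ee_rot: [0.0, 0.143, 0.99, -0.0]
contact_force: [0.2, -0.1, -0.2]
grip_width: 0.0429
grip_force: 0.0
```

Run:
```python
from h import *
where();j,e=r.read_camera('scene');i,d=r.read_camera('top')
save('fin.png',cv2.resize(j[220:380,130:330],(700,560)))
for nm,dd in(('scene',e),('top',d)):
  s=toS(cloud(nm,dd))
  for y0,R,k in((-.05,.013,'scraper'),(.05,.018,'gun')):
    rr=np.hypot(s[...,0]-.064,s[...,1]-y0)
    m=(rr<R-.001)&(rr>R-.005)&(s[...,2]>-.005)&(s[...,2]<.03);E=s[m]
    m2=(rr<R+.008)&(s[...,2]>.007)&(s[...,2]<.014)&(s[...,0]>.05);F=s[m2]
    h=(np.abs(s[...,1]-y0)<.007)&(s[...,2]>.005)&(s[...,2]<.03)&(s[...,0]<.035)&(s[...,0]>-.015);H=s[h]
    print(nm,k,'ring N',np.median(E[:,2]).round(4),'x,y ext',F[:,:2].min(0).round(4),F[:,:2].max(0).round(4),'handle N fit',np.polyfit(H[:,0],H[:,2],1).round(3) if len(H)>9 else len(H))
```

```text
t 20.25 pos [ 0.4792 -0.152   0.1682] yaw 2.8536 slope [-0.0672 -0.0924  0.1647] vert over slope 0.1902 F [ 0.2 -0.1 -0.2] w 0.0429 gf 0.0
scene scraper ring N 0.011 x,y ext [ 0.0501 -0.0609] [ 0.078  -0.0363] handle N fit [0.    0.018]
scene gun ring N 0.0108 x,y ext [0.0506 0.0333] [0.0818 0.0678] handle N fit [0.005 0.02 ]
top scraper ring N 0.0099 x,y ext [ 0.0506 -0.061 ] [ 0.0768 -0.0364] handle N fit [-0.     0.016]
top gun ring N 0.01 x,y ext [0.0501 0.0331] [0.0809 0.0681] handle N fit [-0.003  0.018]
```

View pics/fin.png

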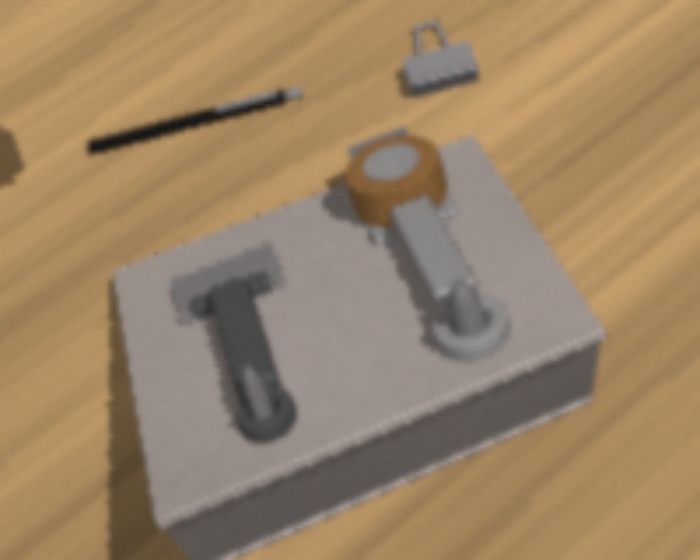

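Both tools lie flat with their eyes down on the posts and tails pointing down the slope, and the arm is clear. I hand the job in.

```bash
python3 -c "
from rig import r
print(r.finish_job())"
```

```text
the job is handed in; nothing more can be done
None
```

The tape gun hangs on the thick post and the scraper on the thin post, both flat, released and tails down the slope in the last pictures; I handed the job in after about 20 s of robot time, and no verdict came back.

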